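# Unhook the throat insert from its barbed hanger

### The arm

A 6-joint arm with a two-finger parallel gripper is mounted at the origin on a cart in front of the work surface, level with it; the furniture and walls round the work are solid. World frame = base frame: x ahead of the robot, y to its left, z up, the work surface at z = 0. Lengths are in m, angles in rad, forces in N, time in s.
With the tool pointing down it reaches from about 0.425 to 1.125 m from the base axis. Payload 14.9 kg.
Tool frame: the origin (TCP) lies at the very end of the fingers, on their centre line; the grasp point (between the pads) lies 19 mm behind it (env.grip_point_offset is the distance from the TCP to the grasp point, in m); z points along the fingers, y is the line along which they close (so a half turn about z gives the same grasp; the last joint's range is limited). The gripper opens to 91 mm and grips with 3 to 60 N. Pads are 32 mm wide; open, the fingers measure 118 mm over their backs; the gripper's body (76 mm by 178 mm) begins 60 mm behind the grasp point.
Start: joints at [1.259, 0.379, 1.734, -0, 1.028, -0.033], TCP at [0.193, 0.673, 0.192] pointing down, gripper open.
Joint ranges: [-2.77, 2.77], [-0.74, 2.19], [0, 2.66], [-1.06, 4.2], [0.31, 2.87], [-3.08, 3.08]. Speed limits (rad/s): [1.89, 1.89, 2.39, 3.14, 3.14, 3.14].

### API

Orientations are given as [roll, pitch, yaw] about the fixed x, y, z axes, in that order (R = Rz(yaw) Ry(pitch) Rx(roll)).
In Python, from station import observe, cams, order, env gives the robot as it stands. The module is installed in compiled form; this text tells all that it offers.
- The arm moves only by the tool step_arm, never from a script. Its argument "rows" is a list of rows, each a list of 3 entries, a list of its own where there are three numbers: the shift along the tool's x, y, z in mm, then the turn, a rotation vector about the tool's x, y, z in rad, then the closure in counts, from 0 (fully open) to 255 (shut). A call has exactly 10 rows; each row shifts and turns the commanded pose from where the row before left it, along the tool's axes as they then stand; what a row does not reach is not made up. A row lasts 1/8 s, in which the tool goes at most 62.5 mm and 10.7 degrees, less where a joint would pass 70% of its speed; a pose out of reach is approached as far as the arm can. A call is refused whole if a number of a shift passes 62.5 or a number of a turn 0.188, either way. A call with a gripper value outside its range is refused whole. The fingers move at their own pace and stop on an object; "force" is the grip in N (left out, the last holds). Time passes only in rows, so rows that do not move let the fingers close, or fill a call up. It gives the time, the measured TCP pose, the force, the opening and the grip force at its end, in the units of the state.
- observe(): the state, without advancing time (a new reading comes with each control period).
- cams.read_camera(name): name is "scene" or "top"; returns the picture (420x560x3 uint8, red, green, blue); there is no depth.
- cams.camera_params(name): a dict with "camera_matrix" (3x3 intrinsics, pixels), "pose" (4x4, takes a point from camera to world coordinates). Camera axes: x right, y down, z forward; pixel columns grow to the right and rows downward; lengths in m; the calibration is good to about 2 mm. A picture is of the moment at which its call begins. camera_params takes no time and is no camera call.
- order.hand_in(): hands the job in; it is judged then, once.
Trained networks look in the newest picture that a camera, given by its name, has taken for a name from the list of things; names that differ only in an ending like _2 or _b are one class to them, and where a whole thing is asked for, a point or a joint stands for the part that bears it (a point fixed in the world has none). Each returns a list of dicts, best first, with "confidence" (0 to 1); they miss things now and then, are a little off and sometimes report something else, mostly with a low value. They report only what shows in the picture. A call takes as long as a camera call. They do not tell look-alikes from the thing itself.
- cams.masks_of(camera, name): "region" (420x560 bool, what is visible of it) and "box" ([left, top, right, bottom] in pixels, round what is visible of it).
- cams.landmark_of(camera, name): "at" ([column, row] in pixels: a listed point, or the origin of a listed thing).
The state is a dict: "clock": time; "joint_pos": joint angles; "qd": joint speeds; "joint_torque": joint torques, N m; "eef_pos": TCP position; "tcp_rot": TCP orientation; "ft_force": force on the tool from outside, world axes, zero at the start; "ft_torque": the same for the moment, N m; "grip_width": opening from 0.0 (shut) to 1.0 (fully open); "grip_force": force on a finger pad.
Only numpy, scipy, OpenCV 4.12 (cv2) and the standard library are available. Lean on these libraries where they do the work, as an engineer would, in place of code of your own. Each camera call takes 0.05 s, during which the arm holds its last target. There are 200 camera calls.

### The job

Take the red throat insert off its barbed hanger hook (raise it, tilt it to follow the sloping hook end and ease its eye back over the barb, feeling your way and never pressing it against the hook harder than 8 N) and stand it upright in the groove of the wooden rack, centred along the rack and fully down, then let go. Leave the tape measure, the star knob and the grease tin where they are.

Things in the scene. Friction and masses are not known exactly. Their poses are not given: they have to be found in the camera images.
- throat_insert: Red flat saw-table insert, loose, 220 (its x) x 6 (y) x 90 mm (z), 0.19 to 0.29 kg. Origin: middle of its bottom edge; z runs up the plate, x along it. It hangs upright from the hook bar by its eye. At the start its x points away from the robot (within 0.3 rad), so its -x end is the near one. Taken by one end it hangs heavy: grip firmly (100 N).
- insert_eye (a point): Centre of the insert's rectangular eye: 26 mm wide (x), 32 mm high (z), 64 mm above the insert's origin; a strip 10 mm high lies above it. Axes as the insert's.
- grip (a point): A place to grip the insert from above, across its 6 mm thickness: near end, 92 mm from the middle (-x), 12 mm below the top edge. Axes as the insert's.
- hook_stand: Fixed hook stand. Dark foot 110 x 110 x 12 mm, grey post 30 x 24 mm, 179 mm high. Origin on the table under the post. The hook runs out along the stand's -y: a level bar, then a sloping barbed head that bars the way. The insert hangs on the bar 38 to 50 mm from the post's axis. The hook feels rigid and does not move under the permitted force.
- hook_bar (a point): Top face of the level steel bar, 10 wide, 12 mm high (top at z = 160 mm), which runs along -y to 78 mm from the post's axis. Point 44 mm from that axis. Axes as the stand's.
- hook_root (a point): NOMINAL start of the head's arm, on its centre line, 77 mm out, z 154 mm. The arm, 10 wide and 8 mm thick, slopes outward (-y) and up at 30 degrees, 58 mm long. The head is screwed on at a height that is NOT measured: it sits up to 9 mm straight above or below nominal, differently each time. Find it by touch: the arm's underside stops the eye's lower edge. Axes as the stand's.
- barb (a point): NOMINAL rear top edge of the barb (real: up to 9 mm higher or lower). The arm's end turns up square to the slope at 51 to 58 mm; the barb runs from its top straight back to 34 mm, its top 29.5 mm above the arm's underside, its rear face square to the slope. The 32 mm eye passes only tilted some 30 degrees (top to the post), its lower edge within 2.5 mm of the arm's underside.
- hook_tip (a point): NOMINAL end of the arm's centre line, 58 mm along the slope (real one up to 9 mm higher or lower). The eye is off when it is past this.
- rack: The fixed wooden rack: 150 (its x) x 80 x 45 mm high, origin at the middle of its underside. A groove 10 mm wide runs along its x through the middle, open at both ends and at the top, floor at z = 15 mm, 30 mm deep. Either way round is right for the insert.
- tape_measure: Yellow tape measure, 62 x 82 x 36 mm, loose bystander; origin under its middle.
- star_knob: Black star knob with its stud up, 48 x 46 x 62 mm, loose bystander; origin under its middle.
- grease_tin: Blue round tin, 69 mm wide, 47 mm high, loose bystander; origin under its middle.
Not all that is in view belongs to the job. Of the things shaped like the rack, the wooden one is meant.

How it is judged:
By the outcome, as a careful person would: the job done as asked, in the order asked, and still so for the second after the job is handed in, with the robot touching nothing.
It also fails if it takes over 64 s, if anything falls off the work surface, if the arm or the gripper's body presses on something with over 40 N, if the wrist force passes 120 N, or if a joint passes its speed limit or range.

## Working session

There is one attempt and no reset: what is moved stays moved. The work goes in short steps, Python scripts to look and compute and a tool call to move; the robot and the scene stay as the last step left them, time stands still between calls to the robot, and variables do not carry over. Pictures are saved under pics/ and viewed, at most 10 in all, crops included, and the job is handed in when it is done.

Besides the shell and the picture viewer there is one more tool, called after "Emit:" as name([rows], argument=value, ...), one row to a line, values as JSON. step_arm: Moves the arm, as the interface text tells. Its arguments: {"type":"object","properties":{"rows":{"type":"array","items":{"type":"array"}},"force":{"type":"number"}},"required":["rows"]}

```bash
mkdir -p pics
cat > h.py <<'E'
from station import observe, cams, order, env
import numpy as np, cv2
def ray(cam,uv):
    p=cams.camera_params(cam);K=np.array(p["camera_matrix"]);T=np.array(p["pose"])
    d=T[:3,:3]@np.linalg.inv(K)@np.array([uv[0],uv[1],1.]);return T[:3,3],d/np.linalg.norm(d)
def onz(cam,uv,z):
    o,d=ray(cam,uv);return o+d*(z-o[2])/d[2]
def proj(cam,X):
    p=cams.camera_params(cam);K=np.array(p["camera_matrix"]);T=np.linalg.inv(np.array(p["pose"]))
    X=np.atleast_2d(X);c=(T[:3,:3]@X.T).T+T[:3,3];q=(K@c.T).T;return q[:,:2]/q[:,2:]
def tri(u1,u2):
    A=[];b=[]
    for c,u in (("scene",u1),("top",u2)):
        o,d=ray(c,u);P=np.eye(3)-np.outer(d,d);A.append(P);b.append(P@o)
    x=np.linalg.lstsq(np.vstack(A),np.hstack(b),rcond=None)[0];return x
E
python3 - <<'E'
from h import *
for c in("scene","top"):
    im=cams.read_camera(c);cv2.imwrite(f"pics/{c}0.png",im[:,:,::-1]);print(c,np.round(cams.camera_params(c)["pose"],3).tolist(),cams.camera_params(c)["camera_matrix"][0][0])
R={}
for n in["insert_eye","grip","throat_insert","hook_stand","hook_bar","hook_root","barb","hook_tip","rack","tape_measure","star_knob","grease_tin"]:
    r={}
    for c in("scene","top"):
        L=cams.landmark_of(c,n);r[c]=L;print(n,c,[(np.round(l["at"]).tolist(),round(l["confidence"],2)) for l in L[:3]])
    if r["scene"] and r["top"]:print("   tri",np.round(tri(r["scene"][0]["at"],r["top"][0]["at"]),4))
print(observe(),env.grip_point_offset)
E
```

```text
scene [[0.734, -0.3, 0.609, -0.165], [-0.678, -0.358, 0.641, -0.693], [0.026, -0.884, -0.467, 0.69], [0.0, 0.0, 0.0, 1.0]] 491.70236472513295
top [[0.006, -0.993, 0.115, 0.418], [-1.0, -0.004, 0.011, 0.051], [-0.01, -0.116, -0.993, 1.39], [0.0, 0.0, 0.0, 1.0]] 491.8466809570414
insert_eye scene [([252.0, 190.0], 0.8)]
insert_eye top [([235.0, 217.0], 0.95)]
   tri [0.5464 0.176  0.1478]
grip scene [([218.0, 194.0], 0.76)]
grip top [([228.0, 254.0], 0.78), ([286.0, 276.0], 0.4)]
   tri [0.4517 0.1921 0.1612]
throat_insert scene [([251.0, 216.0], 0.55)]
throat_insert top [([240.0, 224.0], 0.63)]
   tri [0.5346 0.1682 0.0819]
hook_stand scene [([245.0, 236.0], 0.75)]
hook_stand top [([222.0, 216.0], 0.56)]
   tri [ 0.5655  0.231  -0.019 ]
hook_bar scene [([251.0, 185.0], 0.67), ([246.0, 235.0], 0.5)]
hook_bar top [([237.0, 217.0], 0.96)]
   tri [0.5413 0.1713 0.1659]
hook_root scene [([256.0, 192.0], 0.8)]
hook_root top [([246.0, 222.0], 0.68)]
   tri [0.5336 0.1472 0.1575]
barb scene [([258.0, 182.0], 0.63), ([254.0, 190.0], 0.59)]
barb top [([256.0, 219.0], 0.86)]
   tri [0.5321 0.124
[... 691 characters left out ...]
018  0.008 ]
{'clock': 1.3, 'joint_pos': array([ 1.25869070e+00,  3.78866065e-01,  1.73420165e+00, -2.79937327e-07,
        1.02852639e+00, -3.33211886e-02]), 'qd': array([-0.00156555, -0.00030854,  0.00025294, -0.00074631,  0.00019472,
        0.00040682]), 'joint_torque': array([ 1.46597205e-03, -7.63677406e+01, -4.34757614e+01,  6.51418604e-02,
        3.88296170e-02, -1.03649160e-05]), 'eef_pos': array([0.19265337, 0.67297557, 0.19235468]), 'tcp_rot': array([-3.14159120e+00,  1.91388621e-07,  2.86280836e+00]), 'ft_force': array([-0.42990922, -0.47469183,  1.16321572]), 'ft_torque': array([-0.0033155 , -0.07055017,  0.01450293]), 'grip_force': 0.0, 'grip_width': 1.0002849660409245} 0.0188
```

Run:
```python
import cv2,numpy as np
a=cv2.imread("pics/scene0.png");b=cv2.imread("pics/top0.png")
A=cv2.resize(a[150:400,170:400],None,fx=1.7,fy=2.3)
cv2.imwrite("pics/s1.png",cv2.resize(a[150:400,150:420],None,fx=2.4,fy=2.4));cv2.imwrite("pics/t1.png",cv2.resize(b[120:340,190:420],None,fx=2.7,fy=2.7))
```

```text
(no output)
```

View pics/s1.png

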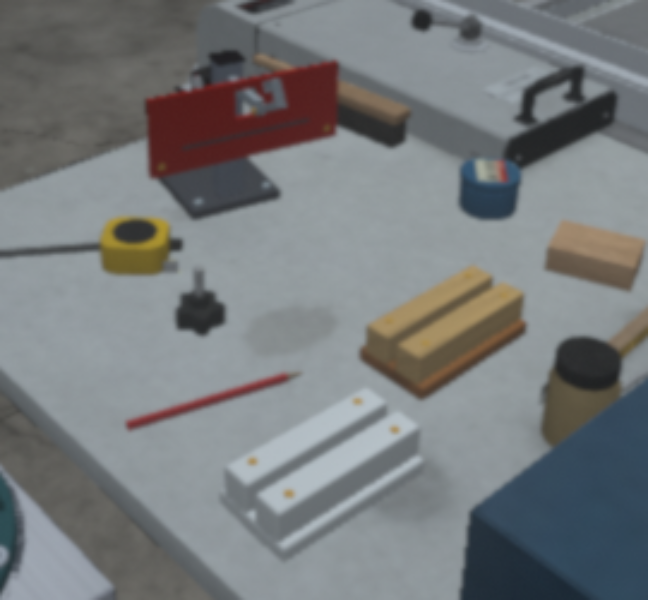

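View pics/t1.png

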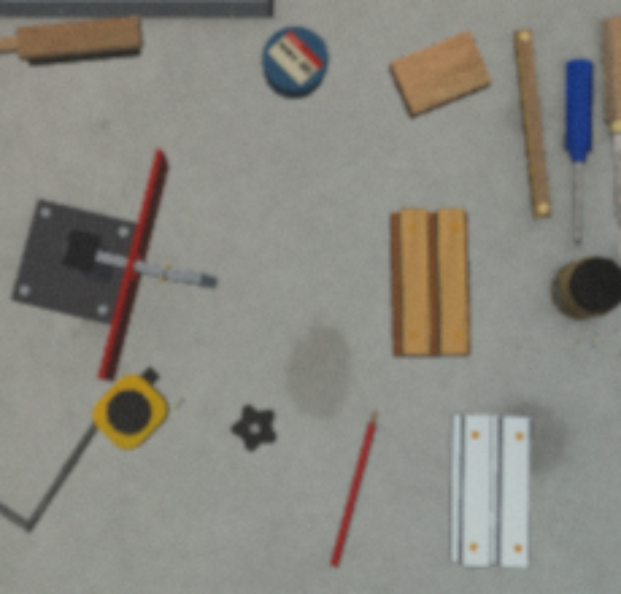

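The things shaped like the rack are two. One is wooden, at scene (338,290) and top (349,224). The other is white/grey, at scene (284,345) and top (371,301). The enlarged crops show wood grain and colour on the first, so that is the one meant. The insert hangs at top (235,217), with its near end at top (229,259).

```bash
cat > fit.py <<'E'
from h import *
from scipy.optimize import minimize
def hullmask(cam,P,s=4):
    q=proj(cam,P);m=np.zeros((420*s,560*s),np.uint8)
    cv2.fillConvexPoly(m,cv2.convexHull(((q+.5)*s).astype(np.float32)).astype(np.int32),1);return cv2.resize(m.astype(np.float32),(560,420),interpolation=cv2.INTER_AREA)
def box(x,y,z,yaw,lx,ly,lz):
    c=np.array([[a*lx/2,b*ly/2,k*lz] for a in(-1,1) for b in(-1,1) for k in(0,1)])
    R=np.array([[np.cos(yaw),-np.sin(yaw)],[np.sin(yaw),np.cos(yaw)]])
    return np.c_[c[:,:2]@R.T+[x,y],c[:,2]+z]
def fill(m):
    cs,_=cv2.findContours(m.astype(np.uint8),cv2.RETR_EXTERNAL,cv2.CHAIN_APPROX_NONE);c=max(cs,key=cv2.contourArea)
    o=np.zeros(m.shape,np.uint8);cv2.fillPoly(o,[c],1);return cv2.morphologyEx(o,cv2.MORPH_OPEN,np.ones((3,3)))if 0 else o
def fit(masks,f,x0,st):
    cost=lambda p:sum(np.abs(hullmask(c,f(p))-m).sum() for c,m in masks.items())
    sim=np.vstack([x0]+[np.array(x0)+np.eye(len(x0))[i]*st[i] for i in range(len(x0))])
    r=minimize(cost,x0,method="Nelder-Mead",options=dict(initial_simplex=sim,maxiter=300,xatol=1e-4,fatol=.2));return r.x,r.fun
E
python3 - <<'E'
from fit import *
im={c:cv2.imread(f"pics/{c}0.png") for c in("scene","top")}
def near(n,c,uv):
    L=cams.masks_of(c,n);L=[l for l in L if l["box"][0]-3<=uv[0]<=l["box"][2]+3 and l["box"][1]-3<=uv[1]<=l["box"][3]+3]
    print(n,c,[(l["box"],round(l["confidence"],2),int(l["region"].sum())) for l in L]);return L[0]["region"]
M={}
for c,b in(("scene",(200,170,300,230)),("top",(222,170,256,265))):
    I=im[c].astype(int);red=(I[:,:,2]>1.8*I[:,:,1])&(I[:,:,2]>60);z=np.zeros(red.shape,bool);z[b[1]:b[3],b[0]:b[2]]=1
    M[c]=fill(red&z);print(c,M[c].sum())
for keys in(("scene","top"),("top",),("scene",)):
    m={k:M[k] for k in keys};print("insert",keys,*fit(m,lambda p:box(p[0],p[1],.080,p[2],.22,.006,.09),[.54,.172,-.24],[.01,.01,.05]))
Rm={"scene":near("rack","scene",(338,290)),"top":near("rack","top",(349,224))}
Rm={k:fill(v) for k,v in Rm.items()}
for keys in(("scene","top"),("top",)):
    print("rack",*fit({k:Rm[k] for k in keys},lambda p:box(p[0],p[1],0,p[2],.15,.08,.045),[.51,-.115,0.],[.01,.01,.05]))
Sm={"top":near("hook_stand","top",(222,216))}
I=im["top"]
for r in(200,208,216,224,232,240,246):print(r,[tuple(I[r,c][::-1].tolist()) for c in range(342,360,1)])
E
```

```text
scene 2451
top 292
insert ('scene', 'top') [ 0.54637015  0.17136362 -0.21354743] 423.125
insert ('top',) [ 0.54409529  0.17147338 -0.23109761] 270.875
insert ('scene',) [ 0.54856339  0.17385613 -0.2063235 ] 124.25
rack scene [([298.7, 262.9, 371.4, 319.0], 0.81, 2327)]
rack top [([332.2, 198.8, 362.4, 249.7], 0.92, 1571)]
rack [ 0.53794384 -0.12611803  0.02660961] 437.875
rack [ 0.53733342 -0.12388406 -0.0183054 ] 141.625
hook_stand top [([192.4, 194.3, 269.5, 239.6], 0.63, 1547)]
200 [(169, 131, 77), (166, 128, 78), (164, 130, 79), (168, 133, 79), (170, 133, 77), (157, 124, 71), (136, 99, 61), (123, 77, 49), (103, 69, 42), (96, 72, 48), (138, 110, 70), (168, 135, 82), (174, 137, 79), (172, 133, 79), (170, 133, 80), (166, 128, 78), (164, 129, 76), (168, 129, 76)]
208 [(169, 129, 78), (162, 129, 76), (166, 127, 79), (171, 135, 81), (170, 132, 79), (165, 128, 76), (131, 97, 61), (112, 73, 44), (107, 69, 43), (101, 79, 52), (134, 109, 68), (168, 134, 80), (176, 138, 83), (173, 134, 80), (164, 128, 75), (164, 128, 78), (161, 125, 76), (169, 132, 78)]
216 [(167, 129, 77), (168, 129, 78), 
[... 703 characters left out ...]
95, 76, 48), (132, 103, 65), (163, 126, 78), (170, 132, 79), (164, 127, 74), (169, 130, 77), (170, 132, 79), (173, 132, 80)]
240 [(168, 128, 76), (170, 131, 80), (168, 129, 79), (169, 133, 78), (168, 131, 77), (162, 126, 76), (150, 117, 74), (132, 97, 59), (116, 76, 49), (101, 68, 45), (98, 77, 54), (136, 108, 70), (163, 130, 79), (166, 127, 75), (170, 132, 76), (172, 132, 80), (169, 133, 79), (167, 126, 74)]
246 [(170, 129, 77), (169, 130, 77), (169, 129, 77), (167, 129, 78), (168, 130, 75), (161, 125, 73), (150, 115, 69), (118, 90, 55), (103, 68, 44), (102, 71, 46), (94, 73, 50), (131, 104, 66), (162, 130, 81), (168, 131, 78), (170, 132, 79), (169, 131, 78), (166, 129, 75), (166, 126, 74)]
```

Run:
```python
from fit import *
im={c:cv2.imread(f"pics/{c}0.png") for c in("scene","top")}
M={}
for c,b in(("scene",(200,170,300,230)),("top",(222,170,256,265))):
    I=im[c].astype(int);red=(I[:,:,2]>1.6*I[:,:,1])&(I[:,:,2]>45);z=np.zeros(red.shape,bool);z[b[1]:b[3],b[0]:b[2]]=1
    ys,xs=np.nonzero(red&z);o=np.zeros(red.shape,np.uint8);cv2.fillConvexPoly(o,cv2.convexHull(np.c_[xs,ys].astype(np.int32)),1);M[c]=o;print(c,o.sum())
for keys in(("scene","top"),("top",),("scene",)):
    m={k:M[k] for k in keys};print("insert",keys,*fit(m,lambda p:box(p[0],p[1],.080,p[2],.22,.006,.09),[.54,.172,-.24],[.01,.01,.05]))
G=cv2.cvtColor(im["top"],cv2.COLOR_BGR2GRAY)
pts=[]
for r,l,rr in((200,347.9,351.8),(216,348.0,352.1),(232,348.2,352.8),(246,348.3,352.7)):pts.append(onz("top",((l+rr)/2,r),.045)[:2]);print("groove",pts[-1].round(4),np.round(onz("top",(l,r),.045)[1]-onz("top",(rr,r),.045)[1],4))
R=im["top"][:,:,2].astype(int)-im["top"][:,:,0]
for c in(338,342,356,360):print(c,"top",R[192:204,c].tolist(),"bot",R[244:256,c].tolist())
for r in (195,252):print("x at row",r,onz("top",(350,r),.045))
# stand: dark foot & post; hook line bits
print(proj("top",[[.55,.215,.179]]))
```

```text
scene 2620
top 497
insert ('scene', 'top') [ 0.54578226  0.17073751 -0.2334226 ] 200.25
insert ('top',) [ 0.5443613   0.17066432 -0.23891807] 74.0625
insert ('scene',) [ 0.54787855  0.17233754 -0.23249082] 80.6875
groove [ 0.6029 -0.1271] 0.0107
groove [ 0.5586 -0.1272] 0.0112
groove [ 0.5146 -0.1279] 0.0126
groove [ 0.4763 -0.1275] 0.012
338 top [4, 9, 5, 3, 7, 24, 54, 68, 64, 67, 69, 66] bot [51, 52, 56, 56, 57, 55, 50, 33, 12, 5, 5, 1]
342 top [7, 3, 5, 6, 15, 54, 90, 92, 92, 94, 101, 116] bot [106, 100, 93, 92, 89, 92, 79, 38, 10, 4, 4, 5]
356 top [2, 3, 4, 5, 19, 54, 88, 91, 90, 90, 92, 93] bot [93, 91, 91, 90, 88, 90, 77, 34, 8, 3, 1, 5]
360 top [4, 5, 3, 6, 18, 59, 89, 92, 94, 92, 95, 102] bot [113, 102, 92, 94, 90, 89, 78, 32, 8, 2, 4, 2]
x at row 195 [ 0.61681348 -0.12767474  0.045     ]
x at row 252 [ 0.46002656 -0.12599769  0.045     ]
[[219.01484052 213.19491719]]
```

```bash
cat > mv.py <<'E'
from h import *
from scipy.spatial.transform import Rotation as Ro, Slerp
def st(o=None):
    o=observe();print("t %.2f pos %s rpy %s F %s T %s w %.3f gf %.1f"%(o["clock"],np.round(o["eef_pos"]*1000,1),np.round(o["tcp_rot"],3),np.round(o["ft_force"],1),np.round(o["ft_torque"],2),o["grip_width"],o["grip_force"]));print("q",np.round(o["joint_pos"],2));return o
def plan(P,rpy,n=10,src=None):
    o=observe();p0,r0=(o["eef_pos"],o["tcp_rot"]) if src is None else src
    R0=Ro.from_euler("xyz",r0);R1=Ro.from_euler("xyz",rpy);rv=(R0.inv()*R1).as_rotvec()/n
    d=(np.array(P)-p0)/n;R=R0
    for i in range(n):
        if i in(0,n//2,n-1):print(i,np.round(R.inv().apply(d)*1000,2).tolist(),np.round(rv,4).tolist())
        R=R*Ro.from_rotvec(rv)
E
python3 -c "
from mv import *
st();plan([.456,.1925,.235],[np.pi,0,2.907])"
```

```text
t 1.45 pos [192.7 673.  192.3] rpy [-3.141 -0.     2.863] F [ 0.5  0.9 -0.2] T [0.03 0.   0.06] w 1.001 gf 0.0
q [ 1.26  0.38  1.73  0.    1.03 -0.03]
0 [-38.54, -38.94, -4.27] [-0.0, -0.0, -0.0044]
5 [-37.67, -39.78, -4.27] [-0.0, -0.0, -0.0044]
9 [-36.96, -40.44, -4.27] [-0.0, -0.0, -0.0044]
```

Emit:
step_arm([
  [[-38.5,-39,-4.3],[0,0,-0.0044],100],
  [[-38.4,-39.1,-4.3],[0,0,-0.0044],100],
  [[-38.2,-39.3,-4.3],[0,0,-0.0044],100],
  [[-38,-39.5,-4.3],[0,0,-0.0044],100],
  [[-37.8,-39.6,-4.3],[0,0,-0.0044],100],
  [[-37.7,-39.8,-4.3],[0,0,-0.0044],100],
  [[-37.5,-39.9,-4.3],[0,0,-0.0044],100],
  [[-37.3,-40.1,-4.3],[0,0,-0.0044],100],
  [[-37.1,-40.3,-4.3],[0,0,-0.0044],100],
  [[-37,-40.4,-4.3],[0,0,-0.0044],100],
])

```text
clock: 2.7
eef_pos: [0.4566, 0.1909, 0.2358]
tcp_rot: [3.141, 0.001, 2.907]
ft_force: [0.7, -0.2, -0.3]
grip_width: 0.612
grip_force: 0.0
```

```bash
python3 -c "
from mv import *
st();plan([.4555,.1925,.139],[np.pi,0,2.907],8)
for c in ('top','scene'):
  im=cams.read_camera(c);cv2.imwrite(f'pics/{c}2.png',cv2.resize(im[130:300,180:320,::-1],None,fx=3.5,fy=3.5))
"
```

```text
t 2.70 pos [456.6 190.9 235.8] rpy [3.141e+00 1.000e-03 2.907e+00] F [ 0.7 -0.2 -0.3] T [0.06 0.01 0.  ] w 0.612 gf 0.0
q [ 0.35 -0.01  2.11  0.    1.04 -0.99]
0 [0.19, 0.16, 12.1] [0.0001, 0.0001, 0.0]
4 [0.19, 0.16, 12.1] [0.0001, 0.0001, 0.0]
7 [0.18, 0.16, 12.1] [0.0001, 0.0001, 0.0]
```

Emit:
step_arm([
  [[0.2,0.1,12],[0,0,0],100],
  [[0.2,0.1,12],[0,0,0],130],
  [[0.2,0.1,12],[0,0,0],150],
  [[0.2,0.1,12],[0,0,0],160],
  [[0.2,0.1,12],[0,0,0],170],
  [[0.2,0.1,12],[0,0,0],180],
  [[0.2,0.1,12],[0,0,0],190],
  [[0.2,0.1,12],[0,0,0],200],
  [[0,0,0],[0,0,0],205],
  [[0,0,0],[0,0,0],210],
], force=10)

```text
clock: 4.05
eef_pos: [0.4547, 0.1937, 0.1395]
tcp_rot: [3.141, 0.0, 2.907]
ft_force: [-0.6, 0.4, 0.6]
grip_width: 0.177
grip_force: 0.0
```

```bash
python3 -c "
from mv import *
st()
for c in ('top','scene'):
  im=cams.read_camera(c);cv2.imwrite(f'pics/{c}3.png',cv2.resize(im[130:270,180:320,::-1],None,fx=4,fy=4))
a=cv2.imread('pics/top3.png');b=cv2.imread('pics/scene3.png');cv2.imwrite('pics/c3.png',cv2.resize(np.hstack([a,b]),(800,400)))
"
```

```text
t 4.05 pos [454.7 193.7 139.5] rpy [3.141 0.    2.907] F [-0.6  0.4  0.6] T [-0.    0.04  0.01] w 0.177 gf 0.0
q [ 0.36  0.13  2.17  0.    0.84 -0.98]
```

View pics/c3.png

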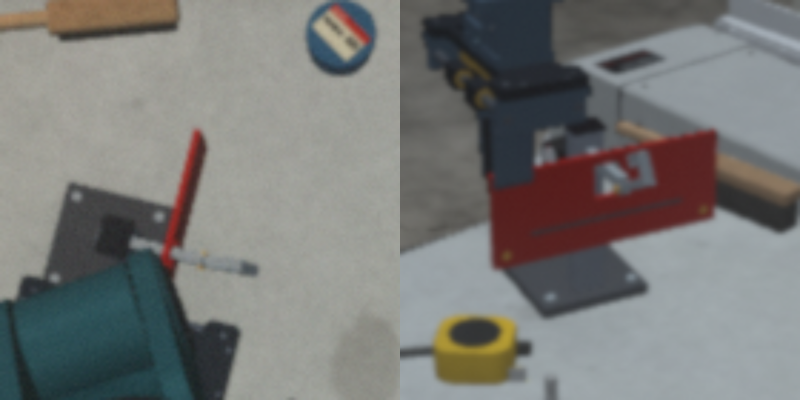

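The picture shows the fingers straddling the insert's near end, at scene crop (515,165). The eye is around the bar at (625,175). Closing now.

Emit:
step_arm([
  [[0,0,0],[0,0,0],215],
  [[0,0,0],[0,0,0],220],
  [[0,0,0],[0,0,0],225],
  [[0,0,0],[0,0,0],230],
  [[0,0,0],[0,0,0],235],
  [[0,0,0],[0,0,0],240],
  [[0,0,0],[0,0,0],245],
  [[0,0,0],[0,0,0],255],
  [[0,0,0],[0,0,0],255],
  [[0,0,0],[0,0,0],255],
], force=10)

```text
clock: 5.4
eef_pos: [0.4545, 0.1936, 0.1393]
tcp_rot: [-3.142, -0.0, 2.907]
ft_force: [0.3, -0.6, -0.3]
grip_width: 0.065
grip_force: 10.0
```

```bash
python3 -c "
from mv import *
st()"
```

```text
t 5.40 pos [454.5 193.6 139.3] rpy [-3.142 -0.     2.907] F [ 0.3 -0.6 -0.3] T [0.01 0.06 0.01] w 0.065 gf 10.0
q [ 0.36  0.13  2.17  0.    0.84 -0.98]
```

Emit:
step_arm([
  [[0,0,0],[0,0,0],255],
  [[0,0,0],[0,0,0],255],
  [[0,0,0],[0,0,0],255],
  [[0,0,-1],[0,0,0],255],
  [[0,0,-2],[0,0,0],255],
  [[0,0,-2],[0,0,0],255],
  [[0,0,-2],[0,0,0],255],
  [[0,0,-2],[0,0,0],255],
  [[0,0,-1],[0,0,0],255],
  [[0,0,0],[0,0,0],255],
], force=60)

```text
clock: 6.65
eef_pos: [0.4546, 0.1937, 0.1494]
tcp_rot: [3.142, 0.0, 2.907]
ft_force: [-0.3, 0.2, -2.3]
grip_width: 0.058
grip_force: 60.0
```

```bash
cat >> mv.py <<'E'
YAW=-.235;D=np.array([np.sin(YAW),-np.cos(YAW),0]);X=np.array([np.cos(YAW),np.sin(YAW),0])
ET=np.array([-.0915,0,-.0047]);EYE0=np.array([.4545,.1936,0])+.0915*X;AX=EYE0-.042*D
R0=Ro.from_euler("xyz",[np.pi,0,2.907])
def pose(s,z,tilt,et=ET):
    R=R0*Ro.from_rotvec([np.deg2rad(tilt),0,0]);e=AX+s/1000*D+np.array([0,0,z/1000]);return e-R.apply(et),R.as_euler("xyz")
def where(et=ET):
    o=observe();R=Ro.from_euler("xyz",o["tcp_rot"]);e=o["eef_pos"]+R.apply(et)-AX;t=(R0.inv()*R).as_rotvec()
    print("eye s %.1f lat %.1f z %.1f tilt %s"%(e@D*1000,e@X*1000,e[2]*1000,np.round(np.rad2deg(t),2)))
    s,z=e@D*1000-77,e[2]*1000-154;print("a %.1f n %.1f"%(s*.866+z*.5,-s*.5+z*.866))
def go(s,z,tilt,n=10,et=ET):
    st();where(et);plan(*pose(s,z,tilt,et),n)
E
python3 -c "
from mv import *
go(60,155,30)
from fit import *
I=cams.read_camera('scene')[:,:,::-1].astype(int);red=(I[:,:,2]>1.6*I[:,:,1])&(I[:,:,2]>45);red[:170]=0;red[235:]=0;red[:,:200]=0;red[:,300:]=0
ys,xs=np.nonzero(red)
for c in (222,230,240,270,280,288):
  y=ys[xs==c];print(c,y.min() if len(y) else None,y.max() if len(y) else None)
I=cv2.imread('pics/scene0.png').astype(int);red=(I[:,:,2]>1.6*I[:,:,1])&(I[:,:,2]>45);red[:170]=0;red[235:]=0;red[:,:200]=0;red[:,300:]=0
ys,xs=np.nonzero(red)
for c in (222,230,240,270,280,288):
  y=ys[xs==c];print(c,y.min(),y.max())
"
```

```text
t 6.65 pos [454.6 193.7 149.4] rpy [3.142 0.    2.907] F [-0.3  0.2 -2.3] T [ 0.05  0.28 -0.01] w 0.058 gf 60.0
q [ 0.36  0.11  2.17 -0.    0.86 -0.98]
eye s 41.9 lat 0.1 z 154.1 tilt [-0.   -0.01  0.01]
a -30.3 n 17.6
0 [0.01, -2.05, -0.15] [0.0524, 0.0, -0.0]
5 [0.01, -2.02, 0.38] [0.0524, 0.0, -0.0]
9 [0.01, -1.89, 0.79] [0.0524, 0.0, -0.0]
222 190 217
230 183 215
240 181 213
270 175 205
280 173 203
288 172 201
222 189 221
230 187 219
240 185 217
270 179 209
280 177 207
288 176 205
```

Emit:
step_arm([
  [[0,-2.05,-0.15],[0.0524,0,0],255],
  [[0,-2.05,-0.05],[0.0524,0,0],255],
  [[0,-2.05,0.05],[0.0524,0,0],255],
  [[0,-2.05,0.15],[0.0524,0,0],255],
  [[0,-2.05,0.25],[0.0524,0,0],255],
  [[0,-2,0.4],[0.0524,0,0],255],
  [[0,-2,0.5],[0.0524,0,0],255],
  [[0,-1.95,0.6],[0.0524,0,0],255],
  [[0,-1.9,0.7],[0.0524,0,0],255],
  [[0,-1.9,0.8],[0.0524,0,0],255],
])

```text
clock: 7.95
eef_pos: [0.4499, 0.1739, 0.1508]
tcp_rot: [-2.616, 0.0, 2.907]
ft_force: [0.1, 0.3, -2.4]
grip_width: 0.056
grip_force: 60.0
```

```bash
python3 -c "
from mv import *
go(88,160,30)"
```

```text
t 7.95 pos [449.9 173.9 150.8] rpy [-2.616  0.     2.907] F [ 0.1  0.3 -2.4] T [ 0.65  0.11 -0.05] w 0.056 gf 60.0
q [ 0.54  0.3   2.02 -0.39  1.23 -0.59]
eye s 59.9 lat 0.1 z 154.8 tilt [ 3.009e+01 -0.000e+00  1.000e-02]
a -14.4 n 9.3
0 [0.01, -2.69, 0.96] [-0.0002, 0.0, -0.0]
5 [0.01, -2.69, 0.96] [-0.0002, 0.0, -0.0]
9 [0.01, -2.7, 0.96] [-0.0002, 0.0, -0.0]
```

Emit:
step_arm([
  [[0,-2.7,0.95],[0,0,0],255],
  [[0,-2.7,0.95],[0,0,0],255],
  [[0,-2.7,0.95],[0,0,0],255],
  [[0,-2.7,0.95],[0,0,0],255],
  [[0,-2.7,0.95],[0,0,0],255],
  [[0,-2.7,0.95],[0,0,0],255],
  [[0,-2.7,0.95],[0,0,0],255],
  [[0,-2.7,0.95],[0,0,0],255],
  [[0,-2.7,0.95],[0,0,0],255],
  [[0,-2.7,0.95],[0,0,0],255],
])

```text
clock: 9.2
eef_pos: [0.4432, 0.1462, 0.1562]
tcp_rot: [-2.618, -0.0, 2.907]
ft_force: [-0.4, 0.4, -2.2]
grip_width: 0.06
grip_force: 60.0
```

```bash
python3 -c "
from mv import *
st();where()
I=cams.read_camera('scene');cv2.imwrite('pics/s4.png',cv2.resize(I[160:240,200:310,::-1],(770,560),interpolation=cv2.INTER_CUBIC))
print(proj('scene',[AX+.112*D+[0,0,.190]]))
"
```

```text
t 9.20 pos [443.2 146.2 156.2] rpy [-2.618 -0.     2.907] F [-0.4  0.4 -2.2] T [0.62 0.01 0.01] w 0.060 gf 60.0
q [ 0.5   0.26  2.06 -0.41  1.22 -0.62]
eye s 88.3 lat 0.0 z 160.3 tilt [3.002e+01 0.000e+00 1.000e-02]
a 12.9 n -0.3
[[263.83994657 186.45936448]]
```

View pics/s4.png

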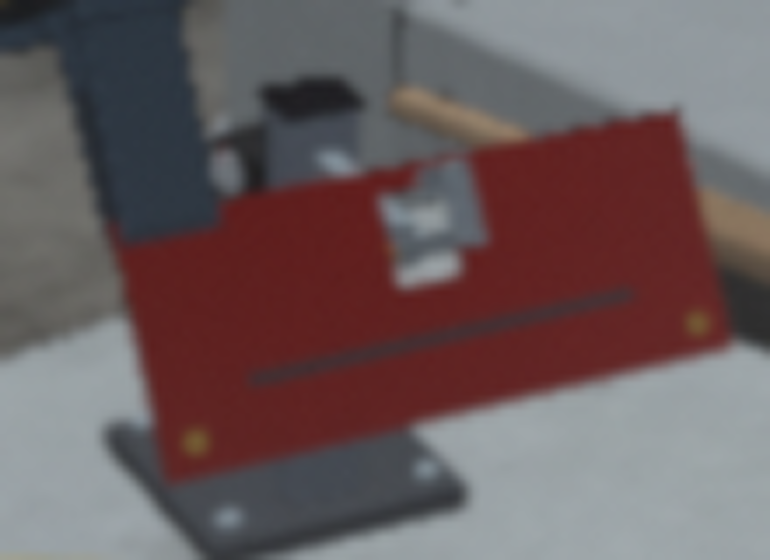

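The picture shows the tilted insert with the hook head reaching out through the eye at (430,220). Nothing is touching. Next I feel upward along the tool axis.

Emit:
step_arm([
  [[0,0,-0.6],[0,0,0],255],
  [[0,0,-0.6],[0,0,0],255],
  [[0,0,-0.6],[0,0,0],255],
  [[0,0,-0.6],[0,0,0],255],
  [[0,0,-0.6],[0,0,0],255],
  [[0,0,-0.6],[0,0,0],255],
  [[0,0,-0.6],[0,0,0],255],
  [[0,0,-0.4],[0,0,0],255],
  [[0,0,-0.3],[0,0,0],255],
  [[0,0,0],[0,0,0],255],
])

```text
clock: 10.5
eef_pos: [0.4438, 0.1488, 0.1604]
tcp_rot: [-2.618, 0.0, 2.907]
ft_force: [0.0, 0.9, -1.4]
grip_width: 0.06
grip_force: 60.0
```

```bash
python3 -c "
from mv import *
st();where()"
```

```text
t 10.50 pos [443.8 148.8 160.4] rpy [-2.618  0.     2.907] F [ 0.   0.9 -1.4] T [ 0.62  0.1  -0.04] w 0.060 gf 60.0
q [ 0.5   0.26  2.05 -0.4   1.23 -0.62]
eye s 85.7 lat 0.0 z 164.5 tilt [3.002e+01 0.000e+00 1.000e-02]
a 12.8 n 4.7
```

Emit:
step_arm([
  [[0,0,-0.3],[0,0,0],255],
  [[0,0,-0.3],[0,0,0],255],
  [[0,0,-0.3],[0,0,0],255],
  [[0,0,-0.3],[0,0,0],255],
  [[0,0,-0.3],[0,0,0],255],
  [[0,0,-0.3],[0,0,0],255],
  [[0,0,-0.2],[0,0,0],255],
  [[0,0,0],[0,0,0],255],
  [[0,0,0],[0,0,0],255],
  [[0,0,0],[0,0,0],255],
])

```text
clock: 11.75
eef_pos: [0.444, 0.1498, 0.1621]
tcp_rot: [-2.618, -0.0, 2.907]
ft_force: [0.5, -0.5, -2.5]
grip_width: 0.062
grip_force: 60.0
```

```bash
python3 -c "
from mv import *
st();where()"
```

```text
t 11.75 pos [444.  149.8 162.1] rpy [-2.618 -0.     2.907] F [ 0.5 -0.5 -2.5] T [ 0.64  0.1  -0.  ] w 0.062 gf 60.0
q [ 0.51  0.26  2.05 -0.4   1.23 -0.62]
eye s 84.7 lat 0.0 z 166.2 tilt [3.002e+01 1.000e-02 1.000e-02]
a 12.8 n 6.7
```

Emit:
step_arm([
  [[0,0,-0.3],[0,0,0],255],
  [[0,0,-0.3],[0,0,0],255],
  [[0,0,-0.3],[0,0,0],255],
  [[0,0,-0.3],[0,0,0],255],
  [[0,0,-0.3],[0,0,0],255],
  [[0,0,-0.3],[0,0,0],255],
  [[0,0,-0.2],[0,0,0],255],
  [[0,0,0],[0,0,0],255],
  [[0,0,0],[0,0,0],255],
  [[0,0,0],[0,0,0],255],
])

```text
clock: 13.0
eef_pos: [0.4442, 0.1507, 0.1638]
tcp_rot: [-2.617, -0.0, 2.907]
ft_force: [1.6, -1.8, -5.8]
grip_width: 0.066
grip_force: 60.0
```

```bash
python3 -c "
from mv import *
st();where()"
```

```text
t 13.00 pos [444.2 150.7 163.8] rpy [-2.617 -0.     2.907] F [ 1.6 -1.8 -5.8] T [0.66 0.01 0.1 ] w 0.066 gf 60.0
q [ 0.51  0.26  2.05 -0.4   1.23 -0.62]
eye s 83.8 lat 0.0 z 167.9 tilt [3.003e+01 1.000e-02 1.000e-02]
a 12.8 n 8.6
```

```bash
cat >> mv.py <<'E'
def avg(n=6):
    L=[]
    for i in range(n):
        cams.read_camera("top");o=observe();L.append(np.r_[o["ft_force"],o["ft_torque"]])
    L=np.array(L);print("avgF",L.mean(0).round(2),"sd",L.std(0).round(2))
E
python3 -c "
from mv import *
avg();st();where()"
```

```text
avgF [ 1.27 -2.45 -6.1   0.6  -0.04  0.07] sd [0.51 0.27 0.61 0.04 0.03 0.03]
t 13.30 pos [444.2 150.7 163.8] rpy [-2.618 -0.     2.907] F [ 1.5 -2.5 -4.8] T [ 0.56 -0.    0.02] w 0.058 gf 60.0
q [ 0.51  0.26  2.05 -0.4   1.23 -0.62]
eye s 83.7 lat 0.0 z 167.9 tilt [3.003e+01 0.000e+00 1.000e-02]
a 12.8 n 8.7
```

Emit:
step_arm([
  [[0,0,0.4],[0,0,0],255],
  [[0,0,0.3],[0,0,0],255],
  [[0,0,0],[0,0,0],255],
  [[0,0,0],[0,0,0],255],
  [[0,0,0],[0,0,0],255],
  [[0,0,0],[0,0,0],255],
  [[0,0,0],[0,0,0],255],
  [[0,0,0],[0,0,0],255],
  [[0,0,0],[0,0,0],255],
  [[0,0,0],[0,0,0],255],
])

```text
clock: 14.55
eef_pos: [0.4442, 0.1504, 0.1632]
tcp_rot: [-2.618, 0.0, 2.907]
ft_force: [0.8, -0.1, -3.5]
grip_width: 0.058
grip_force: 60.0
```

```bash
python3 -c "
from mv import *
avg();st();where()"
```

```text
avgF [ 0.3  -0.04 -2.92  0.65  0.1  -0.  ] sd [0.26 0.32 0.24 0.04 0.02 0.03]
t 14.85 pos [444.2 150.4 163.3] rpy [-2.618  0.     2.907] F [ 0.4 -0.5 -2.9] T [ 0.69  0.11 -0.04] w 0.057 gf 60.0
q [ 0.51  0.26  2.05 -0.4   1.23 -0.62]
eye s 84.0 lat 0.0 z 167.3 tilt [3.002e+01 0.000e+00 1.000e-02]
a 12.8 n 8.0
```

Emit:
step_arm([
  [[0,0,0.6],[0,0,0],255],
  [[0,0,0.5],[0,0,0],255],
  [[0,-1.5,0],[0,0,0],255],
  [[0,-1.5,0],[0,0,0],255],
  [[0,-1.5,0],[0,0,0],255],
  [[0,-1.5,0],[0,0,0],255],
  [[0,-1.5,0],[0,0,0],255],
  [[0,-1.5,0],[0,0,0],255],
  [[0,-1.5,0],[0,0,0],255],
  [[0,-1.5,0],[0,0,0],255],
])

```text
clock: 16.1
eef_pos: [0.4416, 0.1397, 0.1683]
tcp_rot: [-2.618, -0.0, 2.907]
ft_force: [0.3, 0.6, -2.1]
grip_width: 0.058
grip_force: 60.0
```

```bash
python3 -c "
from mv import *
avg(3);st();where()"
```

```text
avgF [-0.32  0.35 -2.86  0.66  0.09 -0.01] sd [0.8  0.12 0.21 0.01 0.02 0.02]
t 16.25 pos [441.6 139.7 168.3] rpy [-2.618  0.     2.907] F [-1.4  0.3 -2.6] T [ 0.65  0.12 -0.01] w 0.061 gf 60.0
q [ 0.49  0.24  2.06 -0.41  1.23 -0.63]
eye s 95.0 lat 0.0 z 172.4 tilt [3.002e+01 0.000e+00 1.000e-02]
a 24.8 n 6.9
```

Touch again here to verify the slope: raise 1.5 mm.

Emit:
step_arm([
  [[0,0,-0.3],[0,0,0],255],
  [[0,0,-0.3],[0,0,0],255],
  [[0,0,-0.3],[0,0,0],255],
  [[0,0,-0.3],[0,0,0],255],
  [[0,0,-0.2],[0,0,0],255],
  [[0,0,-0.1],[0,0,0],255],
  [[0,0,0],[0,0,0],255],
  [[0,0,0],[0,0,0],255],
  [[0,0,0],[0,0,0],255],
  [[0,0,0],[0,0,0],255],
])

```text
clock: 17.5
eef_pos: [0.4418, 0.1405, 0.1696]
tcp_rot: [-2.618, -0.0, 2.907]
ft_force: [1.0, -1.2, -4.7]
grip_width: 0.059
grip_force: 60.0
```

```bash
python3 -c "
from mv import *
avg(5);st();where()"
```

```text
avgF [ 0.74 -1.57 -4.75  0.64  0.03  0.05] sd [0.48 0.29 0.37 0.02 0.04 0.01]
t 17.75 pos [441.8 140.5 169.6] rpy [-2.618  0.     2.907] F [ 0.2 -1.1 -5.3] T [0.64 0.04 0.06] w 0.057 gf 60.0
q [ 0.49  0.24  2.06 -0.41  1.24 -0.63]
eye s 94.2 lat 0.0 z 173.7 tilt [3.002e+01 0.000e+00 1.000e-02]
a 24.8 n 8.4
```

Emit:
step_arm([
  [[0,0,0.6],[0,0,0],255],
  [[0,0,0.6],[0,0,0],255],
  [[0,0,0.4],[0,0,0],255],
  [[0,-0.7,0],[0,0,0],255],
  [[0,-0.7,0],[0,0,0],255],
  [[0,-0.7,0],[0,0,0],255],
  [[0,-0.7,0],[0,0,0],255],
  [[0,-0.7,0],[0,0,0],255],
  [[0,-0.5,0],[0,0,0],255],
  [[0,0,0],[0,0,0],255],
])

```text
clock: 19.0
eef_pos: [0.4408, 0.1363, 0.1702]
tcp_rot: [-2.618, 0.0, 2.907]
ft_force: [-0.2, 0.2, -3.1]
grip_width: 0.063
grip_force: 60.0
```

```bash
python3 -c "
from mv import *
avg(3);st();where()"
```

```text
avgF [-0.09  0.32 -2.04  0.62  0.09 -0.02] sd [0.37 0.17 0.2  0.01 0.01 0.02]
t 19.15 pos [440.8 136.3 170.2] rpy [-2.618  0.     2.907] F [ 0.3  0.2 -1.8] T [ 0.61  0.1  -0.04] w 0.062 gf 60.0
q [ 0.49  0.23  2.07 -0.41  1.24 -0.64]
eye s 98.5 lat 0.0 z 174.3 tilt [3.002e+01 0.000e+00 2.000e-02]
a 28.8 n 6.8
```

Free. Now small steps through the barb's mouth.

Emit:
step_arm([
  [[0,-0.3,0],[0,0,0],255],
  [[0,-0.3,0],[0,0,0],255],
  [[0,-0.3,0],[0,0,0],255],
  [[0,-0.3,0],[0,0,0],255],
  [[0,-0.2,0],[0,0,0],255],
  [[0,0,0],[0,0,0],255],
  [[0,0,0],[0,0,0],255],
  [[0,0,0],[0,0,0],255],
  [[0,0,0],[0,0,0],255],
  [[0,0,0],[0,0,0],255],
])

```text
clock: 20.4
eef_pos: [0.4405, 0.1352, 0.1709]
tcp_rot: [-2.618, -0.0, 2.907]
ft_force: [-0.8, -1.1, -1.7]
grip_width: 0.061
grip_force: 60.0
```

```bash
python3 -c "
from mv import *
avg(2);st();where()"
```

```text
avgF [ 0.18  0.4  -2.07  0.64  0.08  0.  ] sd [0.06 0.23 0.4  0.01 0.01 0.02]
t 20.50 pos [440.5 135.2 170.9] rpy [-2.618  0.     2.907] F [ 0.2  0.2 -1.7] T [0.64 0.07 0.02] w 0.057 gf 60.0
q [ 0.49  0.23  2.07 -0.41  1.24 -0.64]
eye s 99.7 lat 0.0 z 175.0 tilt [3.002e+01 0.000e+00 1.000e-02]
a 30.2 n 6.8
```

Emit:
step_arm([
  [[0,-0.2,0],[0,0,0],255],
  [[0,-0.2,0],[0,0,0],255],
  [[0,-0.2,0],[0,0,0],255],
  [[0,-0.2,0],[0,0,0],255],
  [[0,-0.2,0],[0,0,0],255],
  [[0,-0.1,0],[0,0,0],255],
  [[0,0,0],[0,0,0],255],
  [[0,0,0],[0,0,0],255],
  [[0,0,0],[0,0,0],255],
  [[0,0,0],[0,0,0],255],
])

```text
clock: 21.75
eef_pos: [0.4403, 0.1342, 0.1714]
tcp_rot: [-2.618, -0.0, 2.907]
ft_force: [0.2, 0.2, -2.9]
grip_width: 0.061
grip_force: 60.0
```

```bash
python3 -c "
from mv import *
avg(3);st();where()"
```

```text
avgF [-0.15  0.09 -2.52  0.58  0.1  -0.  ] sd [0.83 0.44 0.62 0.02 0.03 0.02]
t 21.90 pos [440.4 134.3 171.5] rpy [-2.618  0.     2.907] F [ 1.   0.5 -2.9] T [ 0.57  0.14 -0.02] w 0.058 gf 60.0
q [ 0.48  0.23  2.07 -0.41  1.24 -0.64]
eye s 100.6 lat 0.1 z 175.6 tilt [ 3.002e+01 -0.000e+00  2.000e-02]
a 31.3 n 6.9
```

Emit:
step_arm([
  [[0,-0.3,0.1],[0,0,0],255],
  [[0,-0.3,0],[0,0,0],255],
  [[0,-0.3,0],[0,0,0],255],
  [[0,-0.3,0],[0,0,0],255],
  [[0,-0.2,0],[0,0,0],255],
  [[0,0,0],[0,0,0],255],
  [[0,0,0],[0,0,0],255],
  [[0,0,0],[0,0,0],255],
  [[0,0,0],[0,0,0],255],
  [[0,0,0],[0,0,0],255],
])

```text
clock: 23.15
eef_pos: [0.44, 0.133, 0.1721]
tcp_rot: [-2.618, -0.0, 2.907]
ft_force: [0.2, -0.1, -2.1]
grip_width: 0.062
grip_force: 60.0
```

```bash
python3 -c "
from mv import *
avg(3);st();where()"
```

```text
avgF [-0.39 -0.51 -2.86  0.63  0.12 -0.  ] sd [0.29 0.28 0.38 0.01 0.02 0.02]
t 23.30 pos [440.  133.  172.1] rpy [-2.618  0.     2.907] F [-0.1 -0.3 -3.3] T [0.63 0.15 0.03] w 0.057 gf 60.0
q [ 0.48  0.22  2.07 -0.41  1.24 -0.64]
eye s 101.9 lat 0.0 z 176.1 tilt [3.002e+01 0.000e+00 1.000e-02]
a 32.7 n 6.7
```

Emit:
step_arm([
  [[0,-0.3,0],[0,0,0],255],
  [[0,-0.3,0],[0,0,0],255],
  [[0,-0.3,0],[0,0,0],255],
  [[0,-0.3,0],[0,0,0],255],
  [[0,-0.2,0],[0,0,0],255],
  [[0,0,0],[0,0,0],255],
  [[0,0,0],[0,0,0],255],
  [[0,0,0],[0,0,0],255],
  [[0,0,0],[0,0,0],255],
  [[0,0,0],[0,0,0],255],
])

```text
clock: 24.55
eef_pos: [0.4397, 0.1318, 0.1728]
tcp_rot: [-2.618, -0.0, 2.907]
ft_force: [-0.8, 0.6, -2.6]
grip_width: 0.061
grip_force: 60.0
```

```bash
python3 -c "
from mv import *
avg(3);st();where()"
```

```text
avgF [-0.54 -0.16 -2.79  0.65  0.07 -0.02] sd [0.6  0.15 0.22 0.02 0.02 0.02]
t 24.70 pos [439.7 131.8 172.8] rpy [-2.618  0.     2.907] F [ 0.3 -0.1 -2.9] T [ 0.67  0.06 -0.01] w 0.059 gf 60.0
q [ 0.48  0.22  2.07 -0.41  1.24 -0.64]
eye s 103.1 lat 0.0 z 176.8 tilt [3.002e+01 0.000e+00 2.000e-02]
a 34.1 n 6.7
```

Emit:
step_arm([
  [[0,-0.4,0],[0,0,0],255],
  [[0,-0.4,0],[0,0,0],255],
  [[0,-0.4,0],[0,0,0],255],
  [[0,-0.4,0],[0,0,0],255],
  [[0,-0.4,0],[0,0,0],255],
  [[0,-0.4,0],[0,0,0],255],
  [[0,-0.4,0],[0,0,0],255],
  [[0,-0.4,0],[0,0,0],255],
  [[0,-0.4,0],[0,0,0],255],
  [[0,0,0],[0,0,0],255],
])

```text
clock: 25.95
eef_pos: [0.439, 0.1288, 0.1746]
tcp_rot: [-2.618, -0.0, 2.907]
ft_force: [1.1, -0.5, -2.8]
grip_width: 0.056
grip_force: 60.0
```

```bash
python3 -c "
from mv import *
avg(2);where()"
```

```text
avgF [-0.35  0.43 -1.98  0.62  0.08 -0.02] sd [0.4  0.12 0.82 0.02 0.03 0.  ]
eye s 106.3 lat 0.0 z 178.6 tilt [3.002e+01 0.000e+00 1.000e-02]
a 37.7 n 6.7
```

Emit:
step_arm([
  [[0,-0.5,0],[0,0,0],255],
  [[0,-0.5,0],[0,0,0],255],
  [[0,-0.5,0],[0,0,0],255],
  [[0,-0.5,0],[0,0,0],255],
  [[0,-0.5,0],[0,0,0],255],
  [[0,-0.5,0],[0,0,0],255],
  [[0,-0.5,0],[0,0,0],255],
  [[0,-0.5,0],[0,0,0],255],
  [[0,-0.5,0],[0,0,0],255],
  [[0,0,0],[0,0,0],255],
])

```text
clock: 27.3
eef_pos: [0.4381, 0.125, 0.1768]
tcp_rot: [-2.618, 0.0, 2.907]
ft_force: [-0.1, 0.2, -2.3]
grip_width: 0.061
grip_force: 60.0
```

```bash
python3 -c "
from mv import *
avg(3);st();where()
I=cams.read_camera('scene');cv2.imwrite('pics/s5.png',cv2.resize(I[150:240,200:320,::-1],(760,570),interpolation=cv2.INTER_CUBIC))"
```

```text
avgF [ 0.04  0.52 -2.2   0.61  0.1  -0.03] sd [0.08 0.6  0.21 0.03 0.02 0.02]
t 27.45 pos [438.1 125.  176.8] rpy [-2.618  0.     2.907] F [-0.1 -0.  -2.5] T [ 0.59  0.08 -0.03] w 0.058 gf 60.0
q [ 0.47  0.21  2.08 -0.41  1.24 -0.65]
eye s 110.1 lat 0.0 z 180.9 tilt [3.002e+01 0.000e+00 1.000e-02]
a 42.2 n 6.7
```

View pics/s5.png

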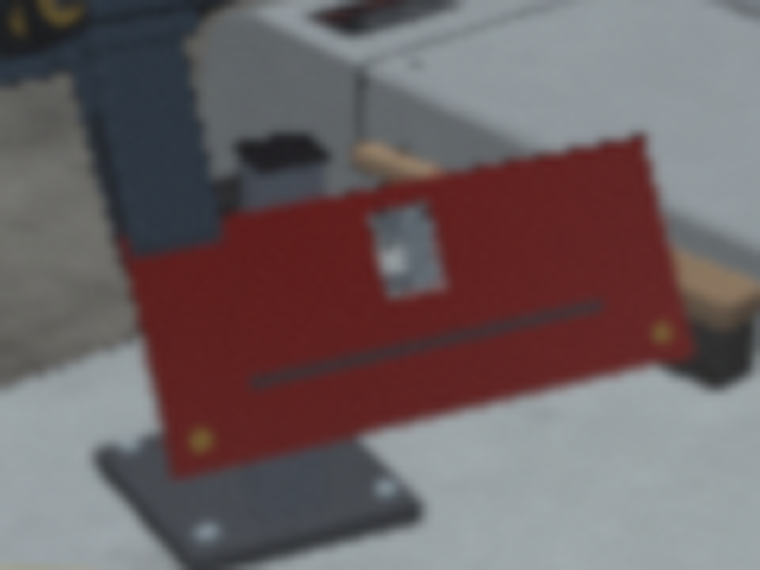

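The hook head now shows only inside the eye, at (405,250), so the insert is around the barb and free. Continuing outward.

Emit:
step_arm([
  [[0,-0.7,0],[0,0,0],255],
  [[0,-0.7,0],[0,0,0],255],
  [[0,-0.7,0],[0,0,0],255],
  [[0,-0.7,0],[0,0,0],255],
  [[0,-0.7,0],[0,0,0],255],
  [[0,-0.7,0],[0,0,0],255],
  [[0,-0.7,0],[0,0,0],255],
  [[0,-0.7,0],[0,0,0],255],
  [[0,-0.7,0],[0,0,0],255],
  [[0,0,0],[0,0,0],255],
])

```text
clock: 28.75
eef_pos: [0.4368, 0.1197, 0.18]
tcp_rot: [-2.618, 0.0, 2.907]
ft_force: [0.5, 0.3, -2.7]
grip_width: 0.056
grip_force: 60.0
```

```bash
python3 -c "
from mv import *
avg(2);where()"
```

```text
avgF [-0.2   0.3  -2.56  0.61  0.06 -0.02] sd [0.12 0.09 0.34 0.03 0.02 0.04]
eye s 115.6 lat 0.1 z 184.1 tilt [3.002e+01 0.000e+00 1.000e-02]
a 48.5 n 6.7
```

Emit:
step_arm([
  [[0,-0.8,0],[0,0,0],255],
  [[0,-0.8,0],[0,0,0],255],
  [[0,-0.8,0],[0,0,0],255],
  [[0,-0.8,0],[0,0,0],255],
  [[0,-0.8,0],[0,0,0],255],
  [[0,-0.8,0],[0,0,0],255],
  [[0,-0.8,0],[0,0,0],255],
  [[0,-0.8,0],[0,0,0],255],
  [[0,-0.8,0],[0,0,0],255],
  [[0,-0.8,0],[0,0,0],255],
])

```text
clock: 30.1
eef_pos: [0.4352, 0.1129, 0.184]
tcp_rot: [-2.618, -0.0, 2.907]
ft_force: [0.5, 0.7, -2.1]
grip_width: 0.059
grip_force: 60.0
```

```bash
python3 -c "
from mv import *
avg(2);where()"
```

```text
avgF [ 0.5  -0.26 -2.23  0.63  0.09 -0.04] sd [0.78 0.48 0.04 0.   0.   0.02]
eye s 122.6 lat 0.0 z 188.1 tilt [3.002e+01 0.000e+00 1.000e-02]
a 56.5 n 6.7
```

Emit:
step_arm([
  [[0,-1,0],[0,0,0],255],
  [[0,-1,0],[0,0,0],255],
  [[0,-1,0],[0,0,0],255],
  [[0,-1,0],[0,0,0],255],
  [[0,-1.5,0],[0,0,0],255],
  [[0,-2,0],[0,0,0],255],
  [[0,-3,0],[0,0,0],255],
  [[0,-4,0],[0,0,0],255],
  [[0,-5,0],[0,0,0],255],
  [[0,-5,0],[0,0,0],255],
])

```text
clock: 31.45
eef_pos: [0.4302, 0.092, 0.1964]
tcp_rot: [-2.618, 0.0, 2.907]
ft_force: [-0.8, 0.4, -3.0]
grip_width: 0.06
grip_force: 60.0
```

```bash
python3 -c "
from mv import *
avg(2);st();where()
plan([.445,-.1274,.170],[np.pi,0,np.pi])"
```

```text
avgF [ 0.21 -0.57 -2.72  0.64  0.12  0.03] sd [0.08 0.58 0.19 0.01 0.   0.02]
t 31.55 pos [430.3  92.  196.5] rpy [-2.618  0.     2.906] F [ 0.3 -1.2 -2.9] T [0.64 0.12 0.05] w 0.060 gf 60.0
q [ 0.42  0.14  2.12 -0.43  1.25 -0.7 ]
eye s 144.1 lat 0.1 z 200.6 tilt [ 3.001e+01 -1.000e-02  3.000e-02]
a 81.5 n 6.8
0 [-6.54, -16.85, 12.8] [-0.0521, -0.0061, -0.023]
5 [-4.08, -20.21, 8.1] [-0.0521, -0.0061, -0.023]
9 [-2.0, -21.73, 3.78] [-0.0521, -0.0061, -0.023]
```

Emit:
step_arm([
  [[-6.5,-16.5,14.7],[-0.0521,-0.0061,-0.023],255],
  [[-6.1,-17.4,13.8],[-0.0521,-0.0061,-0.023],255],
  [[-5.6,-18.2,12.8],[-0.0521,-0.0061,-0.023],255],
  [[-5.1,-18.9,11.9],[-0.0521,-0.0061,-0.023],255],
  [[-4.6,-19.5,10.9],[-0.0521,-0.0061,-0.023],255],
  [[-4.1,-20.1,9.9],[-0.0521,-0.0061,-0.023],255],
  [[-3.6,-20.6,8.9],[-0.0521,-0.0061,-0.023],255],
  [[-3,-21.1,7.8],[-0.0521,-0.0061,-0.023],255],
  [[-2.5,-21.5,6.8],[-0.0521,-0.0061,-0.023],255],
  [[-2,-21.7,5.7],[-0.0521,-0.0061,-0.023],255],
])

```text
clock: 32.8
eef_pos: [0.4442, -0.1318, 0.1518]
tcp_rot: [3.141, -0.0, -3.14]
ft_force: [0.6, -0.4, -1.7]
grip_width: 0.057
grip_force: 60.0
```

```bash
python3 -c "
from mv import *
st();plan([.445,-.1274,.125],[np.pi,0,np.pi],10)"
```

```text
t 32.80 pos [ 444.2 -131.8  151.8] rpy [ 3.141 -0.    -3.14 ] F [ 0.6 -0.4 -1.7] T [ 0.04  0.25 -0.02] w 0.057 gf 60.0
q [-0.34  0.06  2.22  0.    0.86 -1.91]
0 [-0.08, 0.44, 2.68] [0.0001, -0.0, 0.0001]
5 [-0.08, 0.44, 2.68] [0.0001, -0.0, 0.0001]
9 [-0.08, 0.44, 2.68] [0.0001, -0.0, 0.0001]
```

Emit:
step_arm([
  [[0,0.5,3.5],[0,0,0],255],
  [[0,0.5,3.5],[0,0,0],255],
  [[0,0.5,3.5],[0,0,0],255],
  [[0,0.5,3.5],[0,0,0],255],
  [[0,0.5,3.5],[0,0,0],255],
  [[0,0.5,3.5],[0,0,0],255],
  [[0,0.5,3.5],[0,0,0],255],
  [[0,0.5,2.3],[0,0,0],255],
  [[0,0.4,0],[0,0,0],255],
  [[0,0,0],[0,0,0],255],
])

```text
clock: 34.05
eef_pos: [0.4444, -0.1266, 0.1251]
tcp_rot: [-3.141, -0.001, -3.141]
ft_force: [0.2, -0.2, -2.2]
grip_width: 0.058
grip_force: 60.0
```

```bash
python3 -c "
from mv import *
st()
a=cams.read_camera('top')[170:290,290:410,::-1];b=cams.read_camera('scene')[180:350,250:420,::-1]
cv2.imwrite('pics/top6.png',a);cv2.imwrite('pics/c6.png',np.hstack([cv2.resize(a,(400,400),interpolation=cv2.INTER_CUBIC),cv2.resize(b,(400,400),interpolation=cv2.INTER_CUBIC)]))
I=a.astype(int);red=(I[:,:,2]>1.6*I[:,:,1])&(I[:,:,2]>45)
for r in range(0,60,3):
  x=np.nonzero(red[r])[0]+290
  if len(x):print(170+r,x.min(),x.max(),len(x))
o=observe();z=o['eef_pos'][2]+.0307
for x in(.445+.2015,):print(proj('top',[[x,o['eef_pos'][1]-.003,z],[x,o['eef_pos'][1]+.003,z],[x,o['eef_pos'][1]+.003,z-.09]]))
for zz in [.045]:
  for x in (.6,.56):print(proj('top',[[x,-.1223,zz],[x,-.1323,zz]]))
"
```

```text
t 34.05 pos [ 444.4 -126.6  125.1] rpy [-3.141e+00 -1.000e-03 -3.141e+00] F [ 0.2 -0.2 -2.2] T [ 0.01  0.28 -0.02] w 0.058 gf 60.0
q [-0.33  0.1   2.24 -0.    0.8  -1.9 ]
179 354 355 2
182 352 356 5
185 351 356 6
188 351 356 6
191 351 356 6
194 351 356 6
197 351 356 6
200 349 356 8
203 349 357 9
206 349 356 8
209 350 356 7
212 349 356 8
215 350 356 7
218 350 356 7
221 350 357 8
224 350 353 4
[[356.36837309 177.07851056]
 [354.004482   177.0696339 ]
 [349.40573025 183.0911892 ]]
[[348.11173639 201.03161913]
 [351.74671875 201.04721331]]
[[348.26132865 215.47018584]
 [351.90875585 215.48700793]]
```

View pics/c6.png

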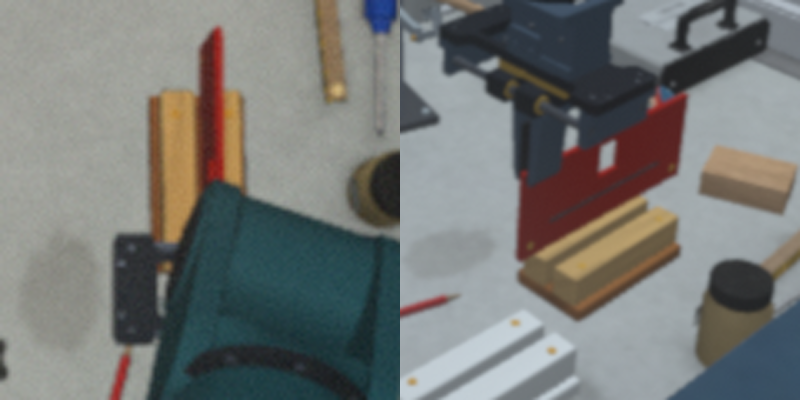

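```bash
python3 -c "
from mv import *
from fit import *
o=observe();z=o['eef_pos'][2]-.0593
M={}
I=cams.read_camera('scene')[:,:,::-1].astype(int)
red=((I[:,:,2]>1.6*I[:,:,1])&(I[:,:,2]>45)).astype(np.uint8);n,l,s,_=cv2.connectedComponentsWithStats(red)
red=(l==1+s[1:,4].argmax());b=red[180:350,250:420];print(s[1:,4].max(),s[1+s[1:,4].argmax()])
ys,xs=np.nonzero(red);m=np.zeros(red.shape,np.uint8);cv2.fillConvexPoly(m,cv2.convexHull(np.c_[xs,ys].astype(np.int32)),1)
for k in range(1):
  print(fit({'scene':m},lambda p:box(p[0],p[1],z,p[2],.22,.006,.09),[.537,-.127,0],[.006,.006,.02]))
  print(fit({'scene':m},lambda p:box(p[0],-.1266,z,0,.22,.006,.09),[.537],[.006]))
T=cams.read_camera('top').astype(int)
for c in(353,354,355):print(c,(T[174:184,c,0]-T[174:184,c,1]).tolist())
"
```

```text
1990 [ 300  219   72   71 1990]
(array([ 0.54159796, -0.1219627 ,  0.01252665]), np.float64(162.5625))
(array([0.537]), np.float64(324.5625))
353 [-2, -2, -2, -1, 7, 24, 39, 51, 51, 50]
354 [0, 0, -3, 7, 44, 76, 87, 92, 90, 90]
355 [-1, 0, 2, 20, 68, 104, 112, 106, 108, 109]
```

Emit:
step_arm([
  [[-0.5,-0.4,3],[0,0,0],255],
  [[-0.5,-0.4,3],[0,0,0],255],
  [[0,0,3],[0,0,0],255],
  [[0,0,3],[0,0,0],255],
  [[0,0,3],[0,0,0],255],
  [[0,0,3],[0,0,0],255],
  [[0,0,2],[0,0,0],255],
  [[0,0,1.5],[0,0,0],255],
  [[0,0,1],[0,0,0],255],
  [[0,0,0.5],[0,0,0],255],
])

```text
clock: 35.5
eef_pos: [0.4453, -0.1274, 0.102]
tcp_rot: [-3.141, -0.001, -3.141]
ft_force: [0.1, -0.9, -1.7]
grip_width: 0.059
grip_force: 60.0
```

```bash
python3 -c "
from mv import *
avg(3);st()
b=cams.read_camera('scene')[220:330,280:390,::-1];cv2.imwrite('pics/s7.png',cv2.resize(b,(560,560),interpolation=cv2.INTER_CUBIC))"
```

```text
avgF [-0.31  0.14 -2.47  0.02  0.26 -0.01] sd [0.48 0.19 0.17 0.01 0.02 0.01]
t 35.65 pos [ 445.3 -127.4  102.1] rpy [-3.141e+00 -1.000e-03 -3.141e+00] F [ 0.4  0.2 -2.3] T [0.   0.23 0.  ] w 0.058 gf 60.0
q [-0.33  0.15  2.24 -0.    0.75 -1.9 ]
```

View pics/s7.png

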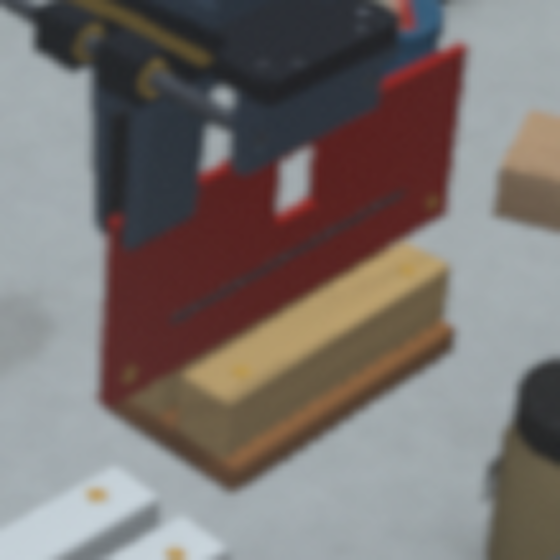

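The insert's lower edge, at (110,400), is entering the groove behind the front block. There is no contact force. I go on down.

Emit:
step_arm([
  [[0,0,0.5],[0,0,0],255],
  [[0,0,0.5],[0,0,0],255],
  [[0,0,0.5],[0,0,0],255],
  [[0,0,0.5],[0,0,0],255],
  [[0,0,0.5],[0,0,0],255],
  [[0,0,0.5],[0,0,0],255],
  [[0,0,0.5],[0,0,0],255],
  [[0,0,0.5],[0,0,0],255],
  [[0,0,0.5],[0,0,0],255],
  [[0,0,0.5],[0,0,0],255],
])

```text
clock: 36.95
eef_pos: [0.4453, -0.1274, 0.097]
tcp_rot: [-3.141, -0.001, -3.141]
ft_force: [0.9, 0.6, -2.4]
grip_width: 0.058
grip_force: 60.0
```

```bash
python3 -c "
from mv import *
avg(2);st()"
```

```text
avgF [ 0.8   0.11 -2.57  0.03  0.25 -0.01] sd [0.57 0.02 0.08 0.03 0.01 0.  ]
t 37.05 pos [ 445.2 -127.4   97. ] rpy [-3.141e+00 -1.000e-03 -3.141e+00] F [ 1.4  0.1 -2.5] T [-0.    0.24 -0.01] w 0.060 gf 60.0
q [-0.33  0.16  2.24 -0.    0.74 -1.9 ]
```

Emit:
step_arm([
  [[0,0,1.5],[0,0,0],255],
  [[0,0,2],[0,0,0],255],
  [[0,0,2],[0,0,0],255],
  [[0,0,2],[0,0,0],255],
  [[0,0,2],[0,0,0],255],
  [[0,0,2],[0,0,0],255],
  [[0,0,2],[0,0,0],255],
  [[0,0,2],[0,0,0],255],
  [[0,0,2],[0,0,0],255],
  [[0,0,1],[0,0,0],255],
])

```text
clock: 38.3
eef_pos: [0.4452, -0.1274, 0.0784]
tcp_rot: [-3.141, -0.001, -3.141]
ft_force: [0.3, 0.5, -2.3]
grip_width: 0.06
grip_force: 60.0
```

```bash
python3 -c "
from mv import *
avg(3);st()"
```

```text
avgF [ 0.09  0.1  -2.67  0.04  0.27 -0.  ] sd [0.31 0.33 0.45 0.04 0.02 0.01]
t 38.45 pos [ 445.2 -127.4   78.5] rpy [-3.141e+00 -1.000e-03 -3.141e+00] F [ 0.3  0.5 -2.3] T [0.03 0.25 0.02] w 0.061 gf 60.0
q [-0.33  0.2   2.25 -0.    0.7  -1.9 ]
```

Emit:
step_arm([
  [[0,0,0.5],[0,0,0],255],
  [[0,0,0.5],[0,0,0],255],
  [[0,0,0.5],[0,0,0],255],
  [[0,0,0.5],[0,0,0],255],
  [[0,0,0.5],[0,0,0],255],
  [[0,0,0.5],[0,0,0],255],
  [[0,0,0.5],[0,0,0],255],
  [[0,0,0.5],[0,0,0],255],
  [[0,0,0.2],[0,0,0],255],
  [[0,0,0],[0,0,0],255],
])

```text
clock: 39.7
eef_pos: [0.4452, -0.1274, 0.0744]
tcp_rot: [-3.141, -0.001, -3.141]
ft_force: [-1.9, 0.4, 1.6]
grip_width: 0.059
grip_force: 60.0
```

```bash
python3 -c "
from mv import *
avg(3);st()"
```

```text
avgF [-1.95 -0.2   1.38  0.01  0.4  -0.05] sd [0.53 0.2  0.36 0.01 0.03 0.01]
t 39.85 pos [ 445.2 -127.5   74.4] rpy [-3.141e+00 -1.000e-03 -3.141e+00] F [-2.  -0.4  1.7] T [ 0.02  0.43 -0.05] w 0.059 gf 60.0
q [-0.33  0.2   2.25 -0.    0.69 -1.9 ]
```

Emit:
step_arm([
  [[0,0,0],[0,0,0],255],
  [[0,0,0],[0,0,0],240],
  [[0,0,0],[0,0,0],236],
  [[0,0,0],[0,0,0],232],
  [[0,0,0],[0,0,0],228],
  [[0,0,0],[0,0,0],222],
  [[0,0,0],[0,0,0],214],
  [[0,0,0],[0,0,0],204],
  [[0,0,0],[0,0,0],190],
  [[0,0,0],[0,0,0],170],
], force=3)

```text
clock: 41.1
eef_pos: [0.4452, -0.1274, 0.0743]
tcp_rot: [-3.141, -0.001, -3.141]
ft_force: [-0.6, -1.2, -0.3]
grip_width: 0.323
grip_force: 0.0
```

Emit:
step_arm([
  [[0,0,0],[0,0,0],160],
  [[0,0,0],[0,0,0],160],
  [[0,0,-3],[0,0,0],160],
  [[0,0,-8],[0,0,0],160],
  [[0,0,-12],[0,0,0],160],
  [[0,0,-15],[0,0,0],160],
  [[0,0,-20],[0,0,0],160],
  [[0,0,-25],[0,0,0],160],
  [[0,0,-25],[0,0,0],160],
  [[0,0,-25],[0,0,0],160],
])

```text
clock: 42.35
eef_pos: [0.4454, -0.1273, 0.2092]
tcp_rot: [-3.141, 0.0, -3.141]
ft_force: [-0.8, -0.1, 0.9]
grip_width: 0.372
grip_force: 0.0
```

Emit:
step_arm([
  [[0,-40,0],[0,0,0],160],
  [[0,-40,0],[0,0,0],160],
  [[0,-40,0],[0,0,0],160],
  [[0,-40,0],[0,0,0],160],
  [[0,-40,0],[0,0,0],160],
  [[0,-40,0],[0,0,0],160],
  [[0,0,0],[0,0,0],160],
  [[0,0,0],[0,0,0],160],
  [[0,0,0],[0,0,0],160],
  [[0,0,0],[0,0,0],160],
])

```text
clock: 43.6
eef_pos: [0.4456, -0.3667, 0.2077]
tcp_rot: [-3.141, -0.001, -3.14]
ft_force: [0.4, 0.3, -0.1]
grip_width: 0.371
grip_force: 0.0
```

```bash
python3 -c "
from mv import *
st()
a=cams.read_camera('top')[170:290,290:410,::-1];b=cams.read_camera('scene')[200:340,270:410,::-1]
cv2.imwrite('pics/c8.png',np.hstack([cv2.resize(a,(400,400),interpolation=cv2.INTER_CUBIC),cv2.resize(b,(400,400),interpolation=cv2.INTER_CUBIC)]))
I=a.astype(int);red=(I[:,:,2]>1.6*I[:,:,1])&(I[:,:,2]>45)
for r in range(0,100,6):
  x=np.nonzero(red[r])[0]+290
  if len(x):print(170+r,x.min(),x.max(),len(x))
y=np.nonzero(red[:,60:68].any(1))[0]+170;print(y.min(),y.max())
for xc in(.537,):print(proj('top',[[xc-.11,-.1274-.003,.105],[xc-.11,-.1274+.003,.105],[xc+.11,-.1274-.003,.105],[xc+.11,-.1274+.003,.105]]))
"
```

```text
t 43.60 pos [ 445.6 -366.7  207.7] rpy [-3.141e+00 -1.000e-03 -3.140e+00] F [ 0.4  0.3 -0.1] T [ 0.06 -0.    0.03] w 0.371 gf 0.0
q [-0.73  0.17  1.98 -0.    1.   -2.3 ]
182 352 353 2
188 349 353 5
194 349 353 5
200 349 354 6
206 349 354 6
212 349 354 6
218 349 354 6
224 350 354 5
230 350 354 5
236 350 354 5
242 350 355 6
248 337 354 6
254 349 354 6
260 350 354 5
182 264
[[354.86988632 264.06850264]
 [352.55264349 264.05530571]
 [353.88376408 180.39534627]
 [351.61181944 180.38664635]]
```

View pics/c8.png

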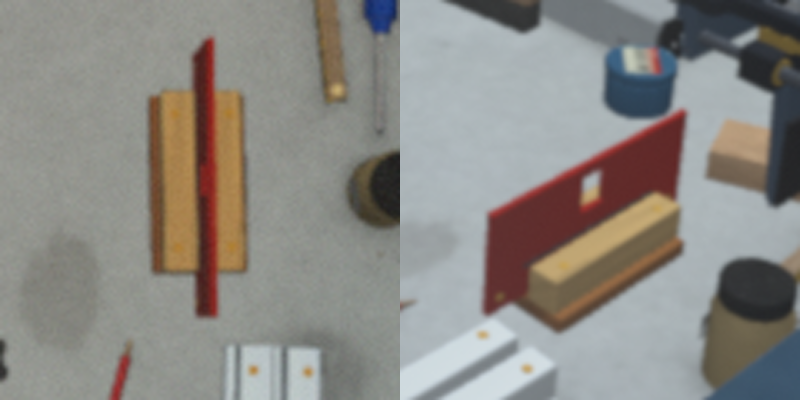

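The last picture shows the insert upright in the wooden rack's groove: its top edge runs from top crop (207,40) to (207,316), about 2 mm off the middle along the rack. The gripper is clear and the bystanders are untouched, so I am handing it in.

```bash
python3 -c "
from station import order
print(order.hand_in())"
```

```text
the job is handed in; nothing more can be done
None
```

The insert is off the hook and stands upright in the wooden rack's groove, down to the floor and about 2 mm off centre along the rack; measured hook contact peaked at about 5 N, the grip was 60 N (the gripper's maximum, not the 100 N asked for), and the job was handed in at about 44 s with the result not reported back.

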